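Level the sprung appliance stand under load

ROBOT

A 6-joint arm with a two-finger parallel gripper is mounted at the origin on a cart in front of the work surface, level with it; the furniture and walls round the work are solid. World frame = base frame: x ahead of the robot, y to its left, z up, the work surface at z = 0. Lengths are in m, angles in rad, forces in N, time in s.
With the tool pointing down it reaches from about 0.375 to 0.9 m from the base axis. Payload 3.1 kg.
Tool frame: the origin (TCP) lies between the finger pads; the fingertips stand 25 mm ahead of it and the grasp point (between the pads) lies 6 mm ahead of it (nose_length is the distance from the TCP to the fingertips, in m); z points along the fingers, y is the direction in which the jaws open and shut (so a half turn about z gives the same grasp; the last joint's range is limited). The gripper opens to 85 mm and grips with 20 to 120 N. Pads are 22 mm wide; open, the fingers measure 114 mm over their backs; the gripper's body (76 mm by 85 mm) begins 54 mm behind the grasp point. The pads swing forward as they close: fully open they stand 13 mm farther back than shut.
Start: joints at [-1.365, 0.527, 1.433, -0, 1.181, -0.178], TCP at [0.235, -0.579, 0.256] pointing down, gripper open.
Joint ranges: [-3.08, 3.08], [-0.75, 2.2], [0.22, 2.44], [-1.43, 4.57], [0, 2.65], [-2.85, 2.85]. Speed limits (rad/s): [2.79, 2.79, 3.14, 3.14, 3.14, 3.14].

INTERFACE

Orientations are given as a 3x3 rotation matrix whose columns are the frame's x, y, z axes.
In Python, from bench import * gives the robot as it stands. The module is installed in compiled form; this text tells all that it offers.
- The arm moves only by the tool servo_tool, never from a script. Its argument "moves" is a list that holds one entry, the list of rows, each a list of 4 numbers: the shift along the tool's x, y, z in mm, then the turn about the tool's z in rad. In form: [[[tx, ty, tz, twist], ...]]. A call has exactly 5 rows; each row shifts and turns the pose as measured when the row begins, along the tool's axes as they then stand; what a row does not reach is not made up. A row lasts 1/12 s, in which the tool goes at most 41.7 mm and 7.16 degrees, less where a joint would pass 70% of its speed; a pose out of reach is approached as far as the arm can. A call is refused whole if a number of a shift passes 41.7 or a number of a turn 0.125, either way. A call with a gripper value outside its range is refused whole. "gripper" is the opening, from 0 (shut) to 1 (fully open), set as the call begins (left out, the last holds). The fingers move at their own pace and stop on an object; the grip force is fixed at half the most. Time passes only in rows, so rows that do not move let the fingers close, or fill a call up. It gives the time, the measured TCP pose, the force and the opening at its end, in the units of the state.
- observe(): the state, without advancing time (a new reading comes with each control period).
- snapshot(name): name is "side" or "top"; returns the picture (384x512x3 uint8, red, green, blue); there is no depth.
- get_calibration(name): a dict with "camera_matrix" (3x3 intrinsics, pixels), "R" (3x3) and "t" (3): a world point X has camera coordinates R X + t. Camera axes: x right, y down, z forward; pixel columns grow to the right and rows downward; lengths in m; the calibration is good to about 2 mm. A picture is of the moment at which its call begins. get_calibration takes no time and is no camera call.
- hand_in(): hands the job in, once; it reports no verdict.
The state is a dict: "t": time; "joints": joint angles; "joint_velocities": joint speeds; "tau": joint torques, N m; "ee_pos": TCP position; "ee_rot": TCP orientation; "force": force on the tool from outside, world axes, zero at the start; "wrist_torque": the same for the moment, N m; "finger_gap": finger opening in m.
Only numpy, scipy, OpenCV 4.12 (cv2) and the standard library are available. Lean on these libraries where they do the work, as an engineer would, in place of code of your own. Each camera call takes 0.05 s, during which the arm holds its last target.

TASK

Make the small appliance stand level under load: first turn its lock knob counter-clockwise until the catch is well clear of the tray, so that pressing on the spirit level lying there sinks the sprung tray onto its levelling foot. Turn the foot's round knob until, with the tray pressed down onto the foot, the bubble stands centred between the two lines, and finish while still pressing firmly on the level like that: do not let go. Keep the level lying on the tray, and leave the mug, the jar, the shaker and the tape roll where they are.

Things in the scene. Friction and masses are not known exactly. Their poses are not given: they have to be found in the camera images.
- stand: fixed grey base of the appliance stand, 100 x 290 mm with a 56 mm wide tongue at its -y end that carries the lock post at y = -195 mm; origin at the centre on the worktop; x points away from the robot and y to its left at yaw 0 (yaw up to 0.18 rad). The tray's hinge line runs along x at y = +130, z = 45 mm; the landing disc for the foot is at y = -110 mm, top at z = 16 mm
- tray: white board 90 x 262 x 12 mm, hinged on the stand. Origin on the hinge line at mid thickness, the board runs from there toward its own -y; z is the board's normal. Springs hold its -y end about 17 mm up (0.07 rad); once unlocked, about 3 to 4 N on level_press sinks it until the foot meets the landing disc, more force then only seats it firmly. It springs up again when let go. While locked it cannot sink
- foot_knob_grip (a point): point on the axis of the levelling foot's round black fluted knob (36 mm diameter, 26 mm tall), 14 mm above its underside and 12 mm below its top. The knob sits on the tray's -y end, 240 mm from the hinge, its underside 10 mm above the tray; it moves and tilts with the tray
- foot_knob (a joint): angle of the round knob, rad, growing clockwise from above, 0 to 6.4. Clockwise screws the foot out and raises the pressed tray's -y end: 2.4 mm of foot, 0.010 rad of tilt and about 5 mm of bubble travel (toward the level's -y) per rad. It starts 1 to 2.5 rad short of level (foot too far in). Friction 0.06 N m; stays where it is left
- foot: rubber foot disc 24 mm across, 5 mm thick, on the screw under the tray below the round knob; origin at the centre of its underside; it touches the landing disc only when the tray is pressed down
- lock (a joint): angle of the lock knob in rad, growing counter-clockwise from above, 0 to 1.6 (stop); at 0 its steel catch points along the stand's +y under the tray's end and blocks it, beyond 1.0 the catch is well clear. Starts at 0 to 0.2; friction 0.06 N m, stays where it is left
- lock_grip (a point): middle of the lock knob's black grip bar (46 mm long, 12 mm thick, 20 mm tall: 10 mm above and below this point). The knob stands on a post beyond the tray's free end and turns about the vertical through this point; the point's y runs along the bar
- level: spirit level, aluminium bar 28 x 130 x 34 mm with dark end caps, lying loose on the tray; origin at the centre of its underside; long axis y (along the tray, +y toward the hinge), z up. The vial window is in its top, centred at y = +25 mm
- level_press (a point): flat top of the level's plain end toward the knob, centre of the place to press: y = -45 mm, z = 34 mm in the level's frame
- bubble (a joint): position in m of the white bubble (16 mm long, in a dark vial) along the level's +y, 0 = centred between the two lines (19 mm apart), stops at -0.0155 and +0.0155; it runs to the higher end, 0.5 m per rad of tilt, and takes about 1 s to settle. While the tray is up it rests at the -y stop
- shelf_mug: bystander: cream mug 84 x 123 x 91 mm, origin under its centre
- jam_jar: bystander: glass jar with white lid 70 x 70 x 99 mm, origin under its centre
- salt_shaker: bystander: small shaker 44 x 44 x 90 mm, origin under its centre
- tape_roll: bystander: roll of tape lying flat 104 x 102 x 25 mm, origin under its centre
Mind the look-alikes: they are no part of the job. Leave any blue look-alike of the level alone.

How it is judged:
On the way:
1. the lock knob is turned until its catch is clear of the tray (value of joint lock above 1 rad), for 0.2 s.
At the end, for the whole second after the job is handed in: the lock is open (over 0.95 rad), the fingers still press on the level with more than 3 N, the level bears on the tray with more than 3 N, the tray bears on the landing disc through its foot (over 0.5 N), the tray is within 0.013 rad of level and the bubble within 3.5 mm of the centre (value of joint lock above 0.95 rad and contact force between the fingers and level above 3 N and contact force between level and tray above 3 N and contact force between foot and stand above 0.5 N and value of joint bubble between -0.0035 and 0.0035 m and angle between tray's own z axis and vertical below 0.013 rad); the arm keeps its last pose, push and grip.
It fails at once if a bystander (mug, jar, shaker, tape roll) is moved by more than 30 mm (distance of any of shelf_mug, jam_jar, salt_shaker, tape_roll from where it was at the start of the episode above 0.03 m).
It fails at once if the level is lifted off or falls off the tray (z of level in the frame of tray above 0.03 m or z of level in the frame of tray below -0.005 m).
It also fails if it takes over 70 s, if anything falls off the work surface, if the arm or the gripper's body presses on something with over 40 N, if the wrist force passes 120 N, or if a joint passes its speed limit or range.

## Working session

There is one attempt and no reset: what is moved stays moved. The work goes in short steps, Python scripts to look and compute and a tool call to move; the robot and the scene stay as the last step left them, time stands still between calls to the robot, and variables do not carry over. Pictures are saved under pics/ and viewed, and the job is handed in when it is done.

Besides the shell and the picture viewer there is one more tool, called after "Emit:" as name(argument=value, ...), one argument or row to a line, values as JSON. servo_tool: Moves the arm, as the interface text tells. Its arguments: {"type":"object","properties":{"moves":{"type":"array"},"gripper":{"type":"number"}},"required":["moves"]}

```bash
mkdir -p pics
cat > h.py <<'E'
from bench import *
import numpy as np, cv2
def shot(n,f):
    im=snapshot(n); cv2.imwrite('pics/'+f+'.png',im[:,:,::-1]); return im
def crop(im,f,x0,y0,w,h,s):
    c=im[y0:y0+h,x0:x0+w]; cv2.imwrite('pics/'+f+'.png',cv2.resize(c,None,fx=s,fy=s,interpolation=cv2.INTER_CUBIC)[:,:,::-1])
def proj(n,X):
    c=get_calibration(n); R=np.array(c['R']);t=np.array(c['t']);K=np.array(c['camera_matrix'])
    p=K@(R@np.array(X)+t); return p[:2]/p[2]
def unp(n,uv,z):
    c=get_calibration(n); R=np.array(c['R']);t=np.array(c['t']);K=np.array(c['camera_matrix'])
    d=R.T@np.linalg.inv(K)@np.array([uv[0],uv[1],1.]); o=-R.T@t
    return o+d*(z-o[2])/d[2]
E
python3 - <<'E'
from h import *
for n in('top','side'):
    shot(n,n+'0'); c=get_calibration(n);print(n,-np.array(c['R']).T@np.array(c['t']),np.round(c['R'],3).tolist(),np.array(c['camera_matrix'])[0,0])
s=observe();print(s['t'],s['ee_pos'],np.round(s['ee_rot'],3).tolist(),s['force'],s['finger_gap'])
print([k for k in dir() if 'nose' in k])
E
```

```text
top [ 0.36477206 -0.02387383  1.59859198] [[-0.017, -1.0, -0.011], [-0.999, 0.017, -0.05], [0.051, 0.01, -0.999]] 382.270280872264
side [0.46269237 1.45195686 0.65538583] [[-1.0, -0.002, 0.005], [-0.005, 0.366, -0.93], [-0.0, -0.93, -0.366]] 427.0790787461193
0.1 [ 0.23451252 -0.57868402  0.25542913] [[0.927, 0.375, -0.0], [0.375, -0.927, 0.002], [0.0, -0.002, -1.0]] [-0.3413636   0.92748247 -0.43057113] 0.0852992776492388
['nose_length']
```

View pics/top0.png

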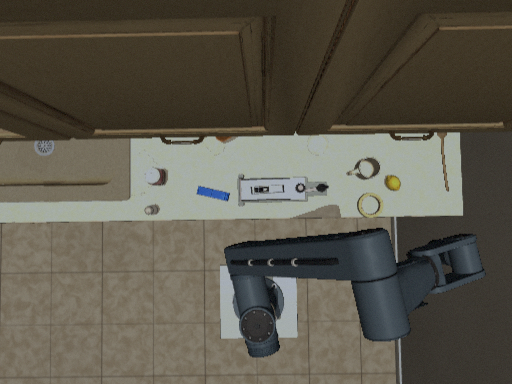

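View pics/side0.png

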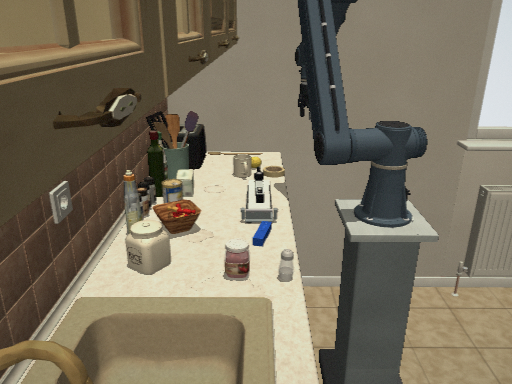

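Run:
```python
from h import *
im=cv2.imread('pics/top0.png')[:,:,::-1]
crop(im,'c1',225,160,115,50,7)
im=cv2.imread('pics/side0.png')[:,:,::-1]
crop(im,'c2',220,145,80,90,6)
```

```text
(no output)
```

View pics/c1.png

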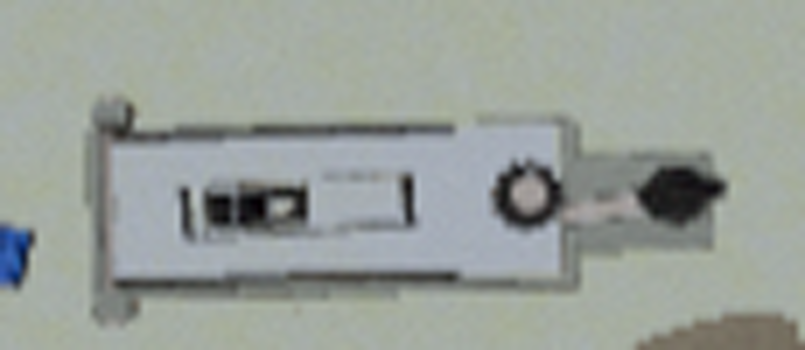

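View pics/c2.png

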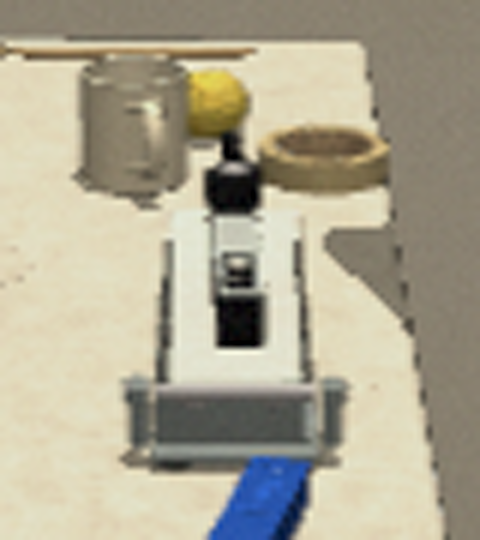

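The top view shows the aluminium level on the tray at about (267,189). The blue look-alike lies at (213,193), off the tray. The foot knob is at (300.4,187.7), and the lock bar at (322,187), with its catch pointing to the tray's end. The mug is at (369,169), the tape at (370,205), the jar at (155,176) and the shaker at (151,210).

Run:
```python
from h import *
# stand base corners / edges from crop1
f=lambda x,y:(225+x/7,160+y/7)
for nm,(x,y),z in [('foot',(528,194),.104),('lock',(678,192),.08),('tongueR0',(713,152),.02),('tongueR1',(713,248),.02),('trayNR',(558,125),.07),('trayNR2',(558,281),.07),('trayL',(110,133),.05),('trayL2',(110,283),.05),('hingeA',(113,115),.045),('hingeB',(115,308),.045),('levL',(187,213),.09),('levR',(408,200),.098)]:
    print(nm,np.round(unp('top',f(x,y),z),4))
# fit stand: origin o, yaw
g=lambda x,y:(220+x/6,145+y/6)
for z in(.05,.06,.07,.08,.09,.1): 
    X=unp('top',f(678,192),z); X[2]=z; p=proj('side',X); print(z,X,p,(p-[220,145])*6)
```

```text
foot [ 0.4588 -0.1735  0.104 ]
lock [ 0.46  -0.261  0.08 ]
tongueR0 [ 0.487  -0.2916  0.02  ]
tongueR1 [ 0.4303 -0.2901  0.02  ]
trayNR [ 0.5002 -0.195   0.07  ]
trayNR2 [ 0.4109 -0.1929  0.07  ]
trayL [0.5019 0.0628 0.05  ]
trayL2 [0.4148 0.064  0.05  ]
hingeA [0.5129 0.0611 0.045 ]
hingeB [0.4004 0.0616 0.045 ]
levL [0.4523 0.0177 0.09  ]
levR [ 0.457  -0.1068  0.098 ]
0.05 [ 0.46184708 -0.26569177  0.05      ] [258.47071874 176.98528601] [230.82431247 191.91171606]
0.06 [ 0.46122022 -0.26413024  0.06      ] [258.62963867 174.88745771] [231.77783205 179.32474627]
0.07 [ 0.46059336 -0.26256871  0.07      ] [258.78945737 172.77776527] [232.7367442  166.66659164]
0.08 [ 0.4599665  -0.26100717  0.08      ] [258.95018247 170.65610776] [233.70109481 153.93664658]
0.09 [ 0.45933964 -0.25944564  0.09      ] [259.11182171 168.5223831 ] [234.67093026 141.13429862]
0.1 [ 0.45871278 -0.2578841   0.1       ] [259.27438291 166.37648805] [235.64629748 128.25892829]
```

Run:
```python
from h import *
im=cv2.imread('pics/side0.png')[:,:,::-1]
crop(im,'c3',245,158,30,30,20)
for X in [(.4588,-.1735,.104),(.4588,-.1735,.078),(.459,-.24,.09),(.459,-.261,.09),(.459,-.261,.1),(.459,-.261,.11)]: print(X,(proj('side',X)-[245,158])*20)
```

```text
(0.4588, -0.1735, 0.104) [285.36223069 278.66236164]
(0.4588, -0.1735, 0.078) [284.62360188 400.7938588 ]
(0.459, -0.24, 0.09) [283.87505415 239.75010937]
(0.459, -0.261, 0.09) [283.84641186 208.1398236 ]
(0.459, -0.261, 0.1) [284.11581524 162.93941421]
(0.459, -0.261, 0.11) [284.38631948 117.55430238]
```

View pics/c3.png

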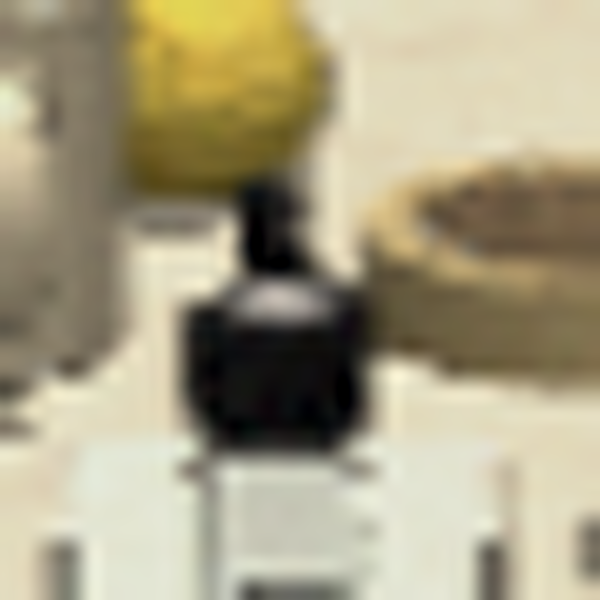

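```bash
cat >> h.py <<'E'
def plan(P,th,n=5):
    s=observe(); p=np.array(s['ee_pos']); R=np.array(s['ee_rot']); c=np.arctan2(R[1,0],R[0,0])
    d=(np.array(P)-p); e=(th-c)  # world ccw
    print('t',round(s['t'],2),'pos',np.round(p,4),'th',round(c,3),'q6',round(s['joints'][5],2),'F',np.round(s['force'],1),'gap',round(s['finger_gap'],4))
    rows=[]
    for i in range(n):
        a=c+e*i/n; x=np.array([np.cos(a),np.sin(a)]); y=np.array([np.sin(a),-np.cos(a)])
        rows.append([round(float(v),3) for v in (1e3*d[:2]@x/n,1e3*d[:2]@y/n,-1e3*d[2]/n,-e/n)])
    print(rows)
E
python3 - <<'E'
from h import *
plan((.459,-.261,.2),1.70,12)
E
```

```text
t 0.1 pos [ 0.2345 -0.5787  0.2554] th 0.385 q6 -0.18 F [-0.3  0.9 -0.4] gap 0.0853
[[27.277, -17.515, 4.619, -0.11], [29.029, -14.426, 4.619, -0.11], [30.433, -11.165, 4.619, -0.11], [31.472, -7.769, 4.619, -0.11], [32.133, -4.28, 4.619, -0.11], [32.408, -0.74, 4.619, -0.11], [32.294, 2.81, 4.619, -0.11], [31.793, 6.325, 4.619, -0.11], [30.911, 9.765, 4.619, -0.11], [29.657, 13.087, 4.619, -0.11], [28.048, 16.252, 4.619, -0.11], [26.102, 19.223, 4.619, -0.11]]
```

Emit:
servo_tool(
  moves=[
    [[27,-17,4,-0.11],[29,-14,4,-0.11],[30,-11,4,-0.11],[31,-8,4,-0.11],[32,-4,4,-0.11]],
  ],
)

```text
t: 0.52
ee_pos: [0.325, -0.4502, 0.2328]
ee_rot: [[0.584, 0.812, -0.001], [0.812, -0.584, -0.003], [-0.003, 0.001, -1.0]]
force: [0.1, 0.4, -0.9]
finger_gap: 0.0855
```

Emit:
servo_tool(
  moves=[
    [[32,-1,4,-0.11],[32,3,4,-0.11],[31,6,4,-0.11],[30,9,4,-0.11],[29,13,4,-0.11]],
  ],
)

```text
t: 0.93
ee_pos: [0.4152, -0.31, 0.2098]
ee_rot: [[0.047, 0.999, -0.003], [0.999, -0.047, 0.0], [0.0, -0.003, -1.0]]
force: [-0.0, -0.5, 0.3]
finger_gap: 0.0853
```

Run:
```python
from h import *
plan((.459,-.261,.17),1.70,5)
```

```text
t 0.93 pos [ 0.4152 -0.31    0.2098] th 1.524 q6 -0.81 F [-0.  -0.5  0.3] gap 0.0853
[[10.208, 8.292, 7.964, -0.035], [9.91, 8.647, 7.964, -0.035], [9.599, 8.99, 7.964, -0.035], [9.277, 9.323, 7.964, -0.035], [8.942, 9.644, 7.964, -0.035]]
```

Emit:
servo_tool(
  moves=[
    [[10,8,8,-0.035],[10,9,8,-0.035],[10,9,8,-0.035],[9,9,8,-0.035],[9,10,8,-0.035]],
  ],
)

```text
t: 1.35
ee_pos: [0.4612, -0.2515, 0.1677]
ee_rot: [[-0.146, 0.989, -0.005], [0.989, 0.146, 0.004], [0.004, -0.004, -1.0]]
force: [-0.9, -0.3, -0.3]
finger_gap: 0.0855
```

Run:
```python
from h import *
im=shot('side','s1'); crop(im,'c4',225,105,70,70,8)
im=shot('top','t1'); crop(im,'c5',225,150,120,75,6)
plan((.459,-.261,.092),1.70,5)
print((proj('side',observe()['ee_pos'])-[225,105])*8)
```

```text
t 1.45 pos [ 0.4609 -0.2502  0.1668] th 1.718 q6 -0.86 F [-0.5  0.3  0.2] gap 0.0858
[[-2.088, -0.7, 14.956, 0.004], [-2.09, -0.692, 14.956, 0.004], [-2.093, -0.685, 14.956, 0.004], [-2.095, -0.677, 14.956, 0.004], [-2.098, -0.669, 14.956, 0.004]]
[270.65168194 372.2883024 ]
```

View pics/c4.png

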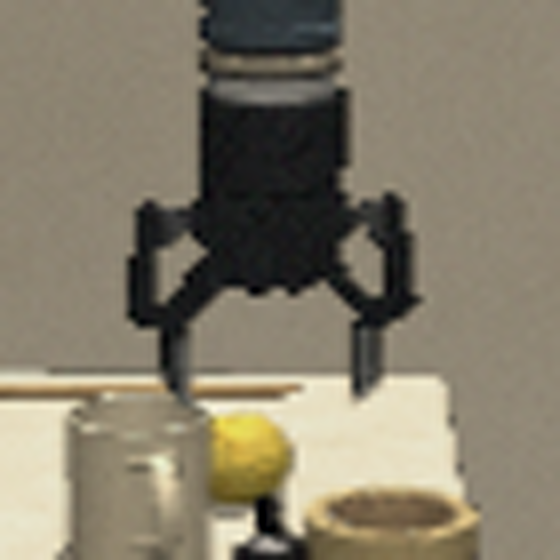

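View pics/c5.png

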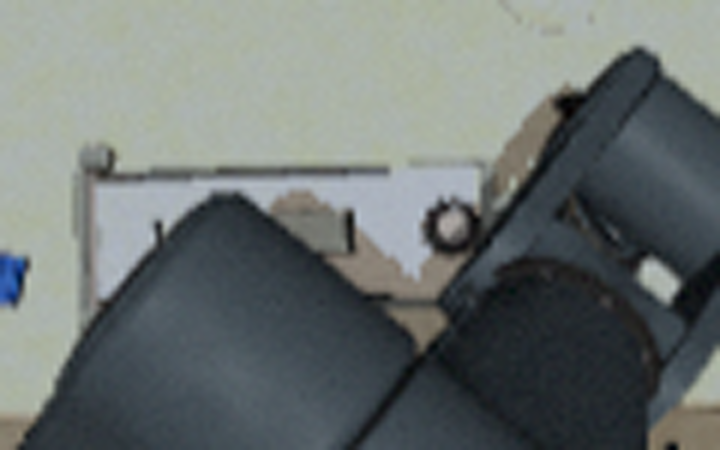

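The side view shows the jaws straddling the lock bar (crop (265,515)) symmetrically, with the gripper at about (270,372). I'm descending now.

Emit:
servo_tool(
  moves=[
    [[-2,-1,15,0],[-2,0,15,0],[-2,-1,15,0],[-2,0,15,0],[-2,-1,15,0]],
  ],
)

```text
t: 1.87
ee_pos: [0.4609, -0.2636, 0.093]
ee_rot: [[-0.146, 0.989, -0.001], [0.989, 0.146, -0.001], [-0.001, -0.001, -1.0]]
force: [0.4, 0.8, -0.0]
finger_gap: 0.0855
```

Emit:
servo_tool(
  moves=[
    [[0,0,0,0],[0,0,0,0],[0,0,0,0],[0,0,0,0],[0,0,0,0]],
  ],
  gripper=0.3,
)

```text
t: 2.28
ee_pos: [0.4617, -0.2653, 0.0932]
ee_rot: [[-0.139, 0.99, 0.003], [0.99, 0.139, -0.0], [-0.001, 0.003, -1.0]]
force: [7.6, 3.2, -9.9]
finger_gap: 0.0306
```

Run:
```python
from h import *
im=shot('side','s2'); crop(im,'c6',225,105,70,70,8)
plan((.459,-.261,.092),1.70,5)
```

```text
t 2.33 pos [ 0.4618 -0.2653  0.0931] th 1.711 q6 -0.87 F [ 5.8  3.5 -2.2] gap 0.0307
[[0.924, -0.426, 0.225, 0.002], [0.923, -0.428, 0.225, 0.002], [0.922, -0.43, 0.225, 0.002], [0.922, -0.432, 0.225, 0.002], [0.921, -0.434, 0.225, 0.002]]
```

View pics/c6.png

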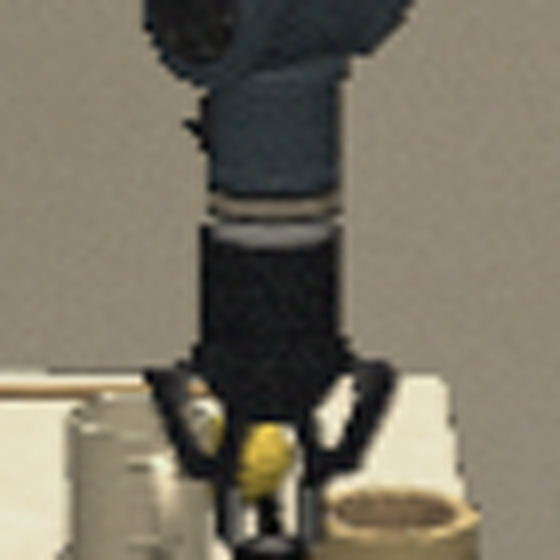

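Both fingers stopped at a 30 mm gap, so they're probably touching the knob's round skirt below the bar. I'll open, raise 8 mm and close again.

Emit:
servo_tool(
  moves=[
    [[0,0,0,0],[0,0,-4,0],[1,-1,-4,0],[1,0,0,0],[0,0,0,0]],
  ],
  gripper=0.5,
)

```text
t: 2.75
ee_pos: [0.4618, -0.2639, 0.1053]
ee_rot: [[-0.141, 0.99, 0.007], [0.99, 0.141, -0.005], [-0.006, 0.006, -1.0]]
force: [-0.1, 1.2, -0.0]
finger_gap: 0.0427
```

Emit:
servo_tool(
  moves=[
    [[0,0,0,0],[0,0,0,0],[0,0,0,0],[0,0,0,0],[0,0,0,0]],
  ],
  gripper=0,
)

```text
t: 3.17
ee_pos: [0.4617, -0.2642, 0.1064]
ee_rot: [[-0.14, 0.99, 0.008], [0.99, 0.14, -0.006], [-0.007, 0.007, -1.0]]
force: [0.2, -0.5, 0.9]
finger_gap: 0.0106
```

Emit:
servo_tool(
  moves=[
    [[0,0,0,0],[0,0,0,0],[0,0,0,0],[0,0,0,0],[0,0,0,0]],
  ],
)

```text
t: 3.58
ee_pos: [0.4617, -0.2641, 0.1064]
ee_rot: [[-0.14, 0.99, 0.007], [0.99, 0.14, -0.005], [-0.006, 0.006, -1.0]]
force: [0.6, 0.3, 1.5]
finger_gap: 0.0104
```

Emit:
servo_tool(
  moves=[
    [[0,0,0,-0.12],[0,0,0,-0.12],[0,0,0,-0.12],[0,0,0,-0.12],[0,0,0,-0.12]],
  ],
)

```text
t: 4.0
ee_pos: [0.4632, -0.2634, 0.1064]
ee_rot: [[-0.69, 0.724, 0.011], [0.724, 0.69, -0.004], [-0.01, 0.005, -1.0]]
force: [1.6, 1.8, 1.8]
finger_gap: 0.0102
```

Run:
```python
from h import *
im=shot('side','s3'); crop(im,'c7',225,105,70,80,7)
s=observe(); print(s['wrist_torque']);plan((.459,-.261,.092),1.70,1)
```

```text
[ 0.30573083 -0.2128005   0.08472184]
t 4.05 pos [ 0.4632 -0.2634  0.1064] th 2.337 q6 -1.5 F [1.7 1.5 1.9] gap 0.01
[[4.66, -1.384, 14.402, 0.637]]
```

View pics/c7.png

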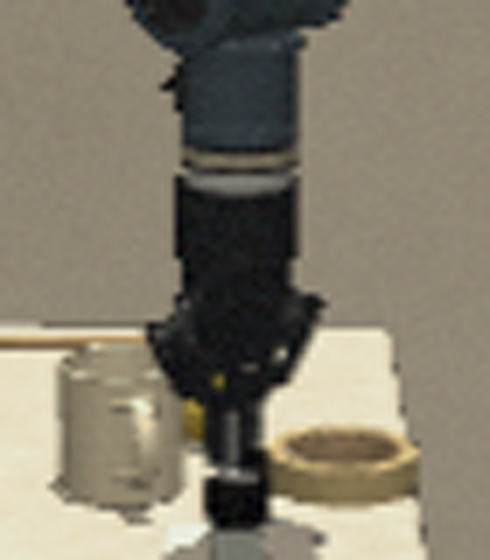

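Emit:
servo_tool(
  moves=[
    [[0,0,0,-0.12],[0,0,0,-0.12],[0,0,0,-0.12],[0,0,0,-0.12],[0,0,0,-0.12]],
  ],
)

```text
t: 4.47
ee_pos: [0.4641, -0.2619, 0.1064]
ee_rot: [[-0.98, 0.199, 0.012], [0.199, 0.98, -0.001], [-0.012, 0.002, -1.0]]
force: [0.9, 1.4, 2.7]
finger_gap: 0.0101
```

Emit:
servo_tool(
  moves=[
    [[0,0,0,-0.05],[0,0,0,0],[0,0,0,0],[0,0,0,0],[0,0,0,0]],
  ],
)

```text
t: 4.88
ee_pos: [0.4641, -0.2617, 0.1064]
ee_rot: [[-0.988, 0.155, 0.012], [0.155, 0.988, -0.0], [-0.012, 0.001, -1.0]]
force: [1.0, 0.7, 1.8]
finger_gap: 0.0105
```

Emit:
servo_tool(
  moves=[
    [[0,0,0,0],[0,0,0,0],[0,0,0,0],[0,0,-20,0],[0,0,-30,0]],
  ],
  gripper=0.6,
)

```text
t: 5.3
ee_pos: [0.4599, -0.2595, 0.1515]
ee_rot: [[-0.987, 0.159, 0.001], [0.159, 0.987, 0.009], [0.001, 0.009, -1.0]]
force: [0.7, 0.3, -0.0]
finger_gap: 0.0514
```

Run:
```python
from h import *
im=shot('side','s4'); crop(im,'c8',240,150,40,40,14)
im=shot('top','t4'); crop(im,'c9',225,150,120,75,6)
s=observe(); print(s['wrist_torque']);plan((.459,-.1745,.17),2.9,5)
```

```text
[-0.03421238  0.02373555  0.03626753]
t 5.4 pos [ 0.4631 -0.2621  0.1562] th 2.982 q6 -2.15 F [-0.1 -0.1  0.9] gap 0.0513
[[3.585, 17.16, -2.767, 0.016], [3.867, 17.099, -2.767, 0.016], [4.147, 17.034, -2.767, 0.016], [4.425, 16.963, -2.767, 0.016], [4.703, 16.888, -2.767, 0.016]]
```

View pics/c8.png

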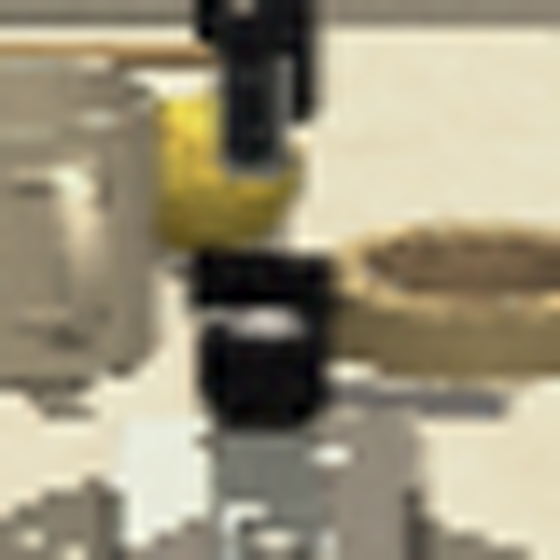

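View pics/c9.png

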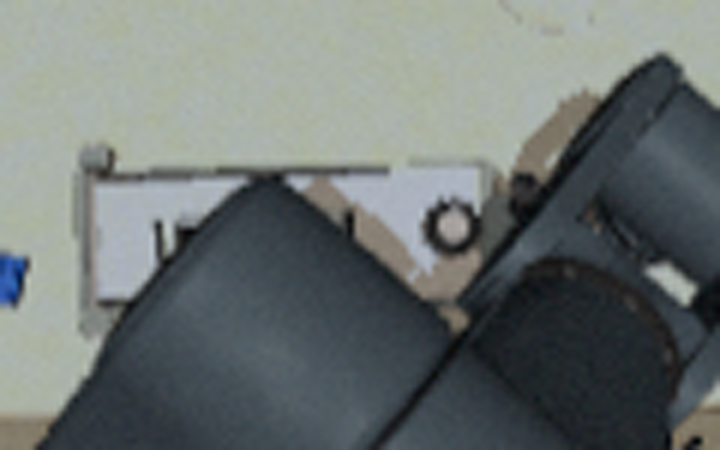

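The lock bar now lies crosswise (side crop (265,285)) and the catch sticks out toward -x (grey at (420,400)), so lock is about 1.4. Next I press the level to measure how far off the bubble is.

Run:
```python
from h import *
plan((.4565,-.0895,.165),2.98,5)
```

```text
t 5.4 pos [ 0.4631 -0.2621  0.1562] th 2.982 q6 -2.15 F [-0.1 -0.1  0.9] gap 0.0513
[[6.78, 33.865, -1.767, 0.0], [6.794, 33.862, -1.767, 0.0], [6.808, 33.859, -1.767, 0.0], [6.821, 33.857, -1.767, 0.0], [6.835, 33.854, -1.767, 0.0]]
```

Emit:
servo_tool(
  moves=[
    [[7,34,-2,0],[7,34,-2,0],[7,34,-2,0],[7,34,-2,0],[7,34,-2,0]],
  ],
  gripper=0,
)

```text
t: 5.82
ee_pos: [0.4592, -0.0931, 0.1652]
ee_rot: [[-0.985, 0.174, 0.021], [0.173, 0.985, -0.01], [-0.022, -0.006, -1.0]]
force: [-0.5, -0.2, 0.2]
finger_gap: -0.0001
```

Run:
```python
from h import *
plan((.4565,-.0895,.125),2.98,5)
im=shot('side','s5'); crop(im,'c10',230,130,60,60,10)
```

```text
t 5.82 pos [ 0.4592 -0.0931  0.1652] th 2.967 q6 -1.84 F [-0.5 -0.2  0.2] gap -0.0001
[[0.661, 0.608, 8.038, -0.003], [0.659, 0.61, 8.038, -0.003], [0.658, 0.611, 8.038, -0.003], [0.656, 0.613, 8.038, -0.003], [0.655, 0.615, 8.038, -0.003]]
```

View pics/c10.png

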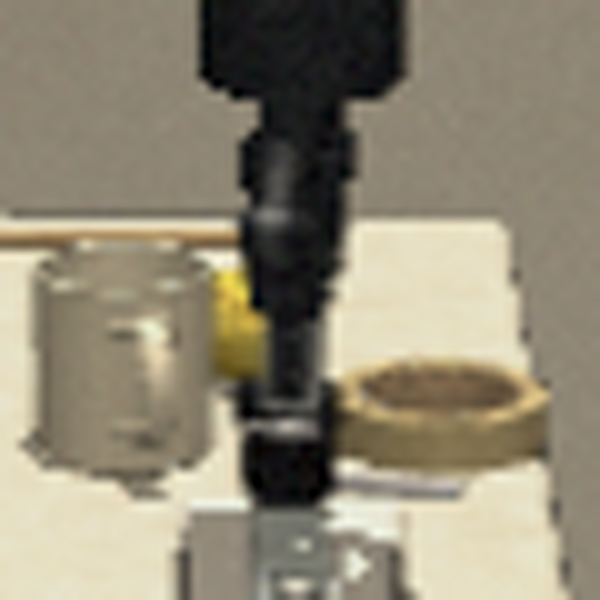

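Emit:
servo_tool(
  moves=[
    [[1,1,8,0],[1,1,8,0],[0,0,8,0],[0,0,8,0],[0,0,6,0]],
  ],
)

```text
t: 6.28
ee_pos: [0.4548, -0.082, 0.1237]
ee_rot: [[-0.986, 0.165, 0.017], [0.165, 0.986, -0.005], [-0.017, -0.002, -1.0]]
force: [0.2, 0.2, -0.5]
finger_gap: -0.0001
```

Emit:
servo_tool(
  moves=[
    [[0,0,3,0],[0,0,3,0],[0,0,3,0],[0,0,3,0],[0,0,3,0]],
  ],
)

```text
t: 6.7
ee_pos: [0.4548, -0.086, 0.1071]
ee_rot: [[-0.986, 0.168, 0.014], [0.168, 0.986, -0.007], [-0.015, -0.004, -1.0]]
force: [-7.5, 2.1, 54.9]
finger_gap: -0.0004
```

Emit:
servo_tool(
  moves=[
    [[0,0,-1,0],[0,0,0,0],[0,0,0,0],[0,0,0,0],[0,0,0,0]],
  ],
)

```text
t: 7.12
ee_pos: [0.4548, -0.0857, 0.1097]
ee_rot: [[-0.985, 0.171, 0.016], [0.171, 0.985, -0.006], [-0.017, -0.003, -1.0]]
force: [-0.9, -0.4, 3.0]
finger_gap: -0.0002
```

Emit:
servo_tool(
  moves=[
    [[0,0,1,0],[0,0,0,0],[0,0,0,0],[0,0,0,0],[0,0,0,0]],
  ],
)

```text
t: 7.53
ee_pos: [0.4548, -0.086, 0.1083]
ee_rot: [[-0.985, 0.171, 0.016], [0.171, 0.985, -0.006], [-0.017, -0.003, -1.0]]
force: [-1.8, -0.9, 3.6]
finger_gap: -0.0003
```

Emit:
servo_tool(
  moves=[
    [[0,0,0,0],[0,0,0,0],[0,0,0,0],[0,0,0,0],[0,0,0,0]],
  ],
)

```text
t: 7.95
ee_pos: [0.4548, -0.086, 0.1082]
ee_rot: [[-0.985, 0.171, 0.016], [0.171, 0.985, -0.006], [-0.016, -0.003, -1.0]]
force: [-0.4, -1.0, 3.4]
finger_gap: 0.0
```

Run:
```python
from h import *
im=shot('side','s6'); crop(im,'c11',240,160,40,50,12)
im=shot('top','t6'); crop(im,'c12',225,150,120,75,6)
plan((.4565,-.0895,.125),2.98,1)
```

```text
t 8.05 pos [ 0.4548 -0.086   0.1082] th 2.97 q6 -1.83 F [-0.8 -0.6  3.7] gap 0.0002
[[-2.294, -3.142, -16.814, -0.01]]
```

View pics/c11.png

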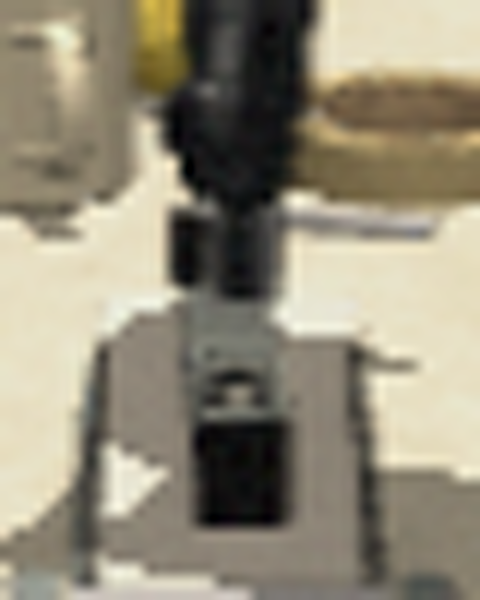

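View pics/c12.png

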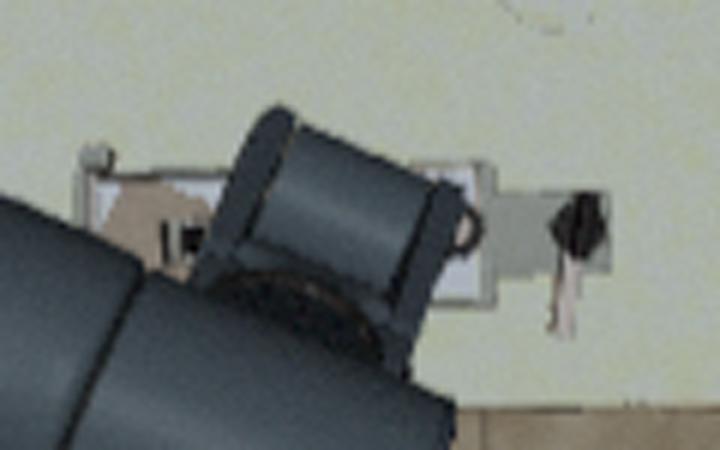

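The lock is clearly open: in the top view the bar is at (580,225) and the catch points down at (565,300). The bubble is still at the -y end (side crop (240,388)), so the tray isn't seated yet and I press further.

Emit:
servo_tool(
  moves=[
    [[0,0,1,0],[0,0,0,0],[0,0,0,0],[0,0,0,0],[0,0,0,0]],
  ],
)

```text
t: 8.47
ee_pos: [0.4548, -0.086, 0.1082]
ee_rot: [[-0.985, 0.17, 0.016], [0.17, 0.985, -0.006], [-0.017, -0.003, -1.0]]
force: [-1.0, -1.4, 4.1]
finger_gap: -0.0001
```

Emit:
servo_tool(
  moves=[
    [[0,0,0.6,0],[0,0,0,0],[0,0,0,0],[0,0,0,0],[0,0,0,0]],
  ],
)

```text
t: 8.88
ee_pos: [0.4548, -0.0861, 0.1079]
ee_rot: [[-0.985, 0.17, 0.016], [0.17, 0.985, -0.006], [-0.017, -0.004, -1.0]]
force: [-0.4, -1.3, 5.8]
finger_gap: 0.0
```

Emit:
servo_tool(
  moves=[
    [[0,0,1,0],[0,0,1,0],[0,0,1,0],[0,0,1,0],[0,0,1,0]],
  ],
)

```text
t: 9.3
ee_pos: [0.4547, -0.0861, 0.1077]
ee_rot: [[-0.985, 0.169, 0.018], [0.169, 0.986, -0.008], [-0.019, -0.004, -1.0]]
force: [-2.3, 0.2, 14.7]
finger_gap: 0.0001
```

Emit:
servo_tool(
  moves=[
    [[0,0,1,0],[0,0,1,0],[0,0,1,0],[0,0,1,0],[0,0,1,0]],
  ],
)

```text
t: 9.72
ee_pos: [0.4547, -0.086, 0.1077]
ee_rot: [[-0.985, 0.169, 0.021], [0.169, 0.986, -0.009], [-0.022, -0.006, -1.0]]
force: [-2.7, -0.2, 15.9]
finger_gap: 0.0005
```

Run:
```python
from h import *
ims=[shot('side','s7_%d'%i).astype(float) for i in range(4)]
im=np.mean(ims,0).astype(np.uint8); crop(im,'c13',250,182,20,30,20)
np.save('s7.npy',np.mean(ims,0))
im=shot('top','t7'); crop(im,'c14',245,170,30,30,20)
plan((.4565,-.0895,.125),2.98,1)
```

```text
t 9.97 pos [ 0.4547 -0.086   0.1077] th 2.972 q6 -1.83 F [-2.8 -0.2 15.7] gap 0.0
[[-2.381, -3.115, -17.288, -0.008]]
```

View pics/c13.png

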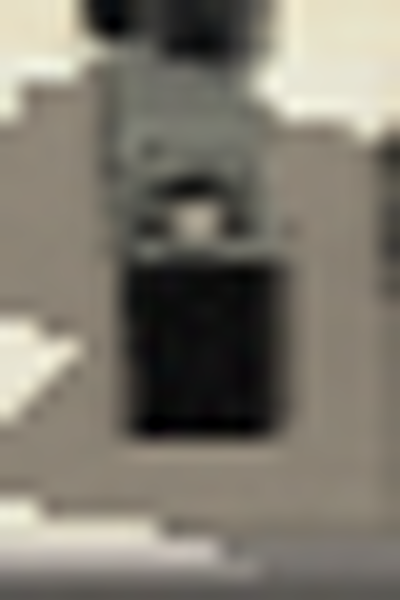

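View pics/c14.png

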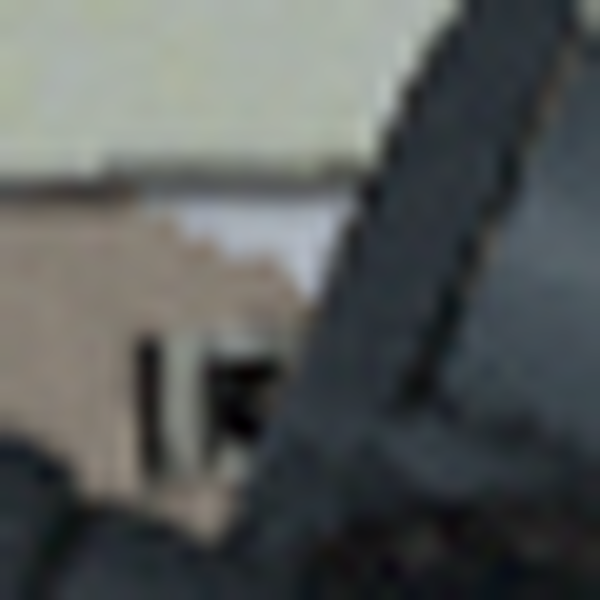

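Run:
```python
from h import *
for dy in(-.07,-.03,-.0155,0,.0155,.03,.04): 
  p=proj('side',(.4565,-.0195+dy,.086)); print(dy,p,(p-[250,182]+.5)*20-.5)
im=np.load('s7.npy')
print(im.mean(2)[188:200,254:265].round().astype(int))
```

```text
-0.07 [259.84899269 183.3955219 ] [206.47985382  37.41043793]
-0.03 [259.86723996 187.08301588] [206.84479919 111.16031765]
-0.0155 [259.87406526 188.46230496] [206.98130522 138.74609923]
0 [259.88149035 189.9628021 ] [207.12980702 168.75604191]
0.0155 [259.88905243 191.4909833 ] [207.28104866 199.31966601]
0.03 [259.89625405 192.94631935] [207.42508094 228.42638697]
0.04 [259.90129417 193.964851  ] [207.52588339 248.79701995]
[[120  88 122 122 119 120 120 119 116 115 134]
 [120  94 122  88 107 107 108 107 112 125 133]
 [121  81 100 108 109  88  83 106  99 133 132]
 [124 100  98  70  37  19  36  63  88 123 131]
 [125  97  85  79  89 135 129  66  87 122 131]
 [127 107  78  42  78 145 130  52  72 117 109]
 [123 100  78 107  84  87  92 106 108 110 121]
 [127 113  42  29  26  24  25  21  20  42  90]
 [129 112  31  15  18  13  11  16  13  37  90]
 [128 113  31  14  11  15  19  12  16  39  90]
 [128 114  46  14  15  12  14  15  16  37  88]
 [127 114  44  11  17  14  18  15  15  37  87]]
```

Emit:
servo_tool(
  moves=[
    [[0,0,-10,0],[0,0,-12,0],[1,-10,0,0],[1,-9,0,0],[0,0,0,0]],
  ],
)

```text
t: 10.38
ee_pos: [0.4497, -0.1054, 0.1293]
ee_rot: [[-0.985, 0.168, 0.023], [0.168, 0.986, -0.009], [-0.024, -0.005, -1.0]]
force: [1.2, -0.6, -0.1]
finger_gap: 0.0003
```

Emit:
servo_tool(
  moves=[
    [[0,0,4,0],[0,0,4,0],[0,0,4,0],[0,0,4,0],[0,0,3,0]],
  ],
)

```text
t: 10.8
ee_pos: [0.4505, -0.1083, 0.1074]
ee_rot: [[-0.985, 0.17, 0.024], [0.17, 0.985, -0.011], [-0.025, -0.007, -1.0]]
force: [-1.2, -3.2, 6.6]
finger_gap: -0.0002
```

Emit:
servo_tool(
  moves=[
    [[0,0,1.5,0],[0,0,1.5,0],[0,0,1.5,0],[0,0,1,0],[0,0,1,0]],
  ],
)

```text
t: 11.22
ee_pos: [0.4505, -0.1083, 0.1073]
ee_rot: [[-0.985, 0.168, 0.026], [0.168, 0.986, -0.014], [-0.028, -0.009, -1.0]]
force: [-3.2, -1.8, 13.4]
finger_gap: 0.0
```

Emit:
servo_tool(
  moves=[
    [[0,0,1,0],[0,0,1,0],[0,0,1,0],[0,0,1,0],[0,0,1,0]],
  ],
)

```text
t: 11.63
ee_pos: [0.4504, -0.1082, 0.1072]
ee_rot: [[-0.986, 0.165, 0.029], [0.164, 0.986, -0.017], [-0.031, -0.012, -0.999]]
force: [-3.5, -0.4, 16.4]
finger_gap: -0.0002
```

Run:
```python
from h import *
ims=[shot('top','t8_%d'%i).astype(float) for i in range(3)]
im=np.mean(ims,0).astype(np.uint8); crop(im,'c15',245,170,30,30,20)
np.save('t8.npy',np.mean(ims,0))
plan((.4565,-.0895,.125),2.98,1)
```

```text
t 11.78 pos [ 0.4505 -0.1083  0.1072] th 2.976 q6 -1.88 F [-2.9 -1.9 16.7] gap 0.0003
[[-2.873, 19.516, -17.773, -0.004]]
```

View pics/c15.png

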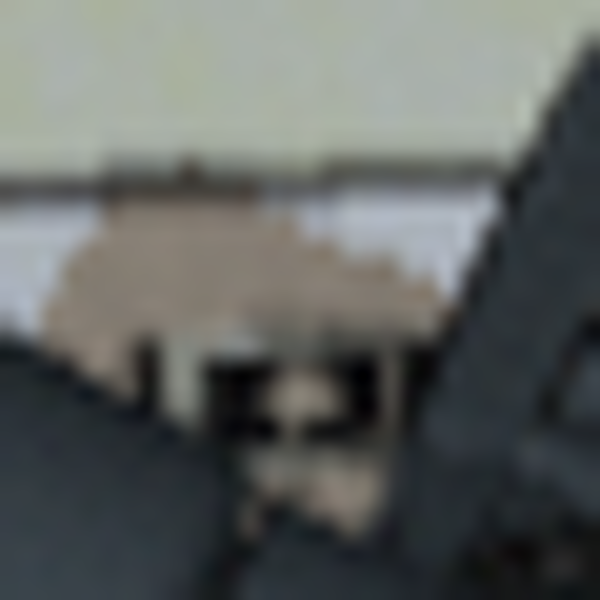

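With the tray pressed, the top view shows the bubble centred at crop x ≈ 300. The -y line is at 395 and the level's +y end at 140, which puts the vial centre at about 345. So the bubble is +9 mm off, and the knob needs about 1.85 rad clockwise.

Emit:
servo_tool(
  moves=[
    [[0,0,-15,0],[0,0,-20,0],[-7,-22,-5,0],[-6,-21,0,0],[-6,-21,0,0]],
  ],
)

```text
t: 12.2
ee_pos: [0.4538, -0.1678, 0.1472]
ee_rot: [[-0.987, 0.159, 0.02], [0.158, 0.987, -0.008], [-0.02, -0.005, -1.0]]
force: [0.3, 0.2, 0.6]
finger_gap: -0.0001
```

Emit:
servo_tool(
  moves=[
    [[0,0,0,0],[0,0,0,0],[0,0,0,0],[0,0,0,0],[0,0,0,0]],
  ],
  gripper=0.75,
)

```text
t: 12.62
ee_pos: [0.4536, -0.168, 0.1449]
ee_rot: [[-0.987, 0.162, 0.018], [0.162, 0.987, -0.005], [-0.018, -0.002, -1.0]]
force: [-0.4, -0.5, -0.1]
finger_gap: 0.0607
```

Run:
```python
from h import *
plan((.459,-.1745,.101),2.97,5)
im=shot('side','s9'); crop(im,'c16',230,130,60,70,8)
print((proj('side',(.459,-.1745,.1))-[230,130])*8)
```

```text
t 12.62 pos [ 0.4536 -0.168   0.1449] th 2.979 q6 -2.0 F [-0.4 -0.5 -0.1] gap 0.0607
[[-1.275, -1.117, 8.781, 0.002], [-1.277, -1.114, 8.781, 0.002], [-1.279, -1.112, 8.781, 0.002], [-1.281, -1.11, 8.781, 0.002], [-1.283, -1.107, 8.781, 0.002]]
[233.70034524 342.36984392]
```

View pics/c16.png

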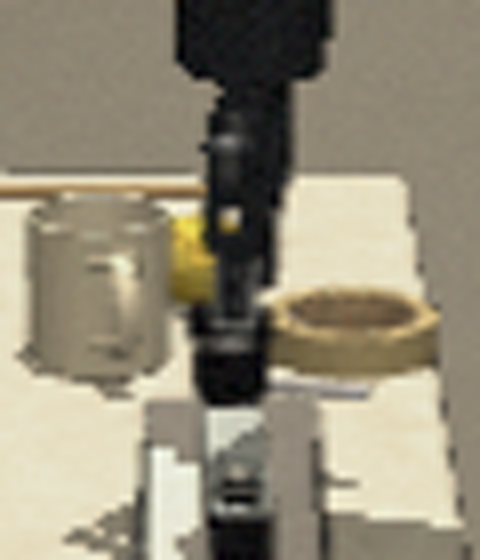

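Emit:
servo_tool(
  moves=[
    [[-2,-2,5,0],[-2,-2,9,0],[-1,-1,10,0],[-1,-1,10,0],[0,0,9,0]],
  ],
)

```text
t: 13.08
ee_pos: [0.4605, -0.174, 0.0995]
ee_rot: [[-0.987, 0.159, 0.02], [0.159, 0.987, -0.006], [-0.02, -0.003, -1.0]]
force: [-0.2, 0.5, 0.0]
finger_gap: 0.0641
```

Run:
```python
from h import *
plan((.459,-.1745,.101),2.97,1)
```

```text
t 13.08 pos [ 0.4605 -0.174   0.0995] th 2.982 q6 -2.01 F [-0.2  0.5  0. ] gap 0.0641
[[1.397, -0.688, -1.54, 0.012]]
```

Emit:
servo_tool(
  moves=[
    [[1,0,0,0],[0,0,0,0],[0,0,0,0],[0,0,0,0],[0,0,0,0]],
  ],
  gripper=0.2,
)

```text
t: 13.5
ee_pos: [0.458, -0.1733, 0.0958]
ee_rot: [[-0.987, 0.158, 0.014], [0.158, 0.987, -0.003], [-0.015, -0.001, -1.0]]
force: [-0.4, 0.6, -0.4]
finger_gap: 0.0347
```

Emit:
servo_tool(
  moves=[
    [[0,0,0,0],[0,0,0,0],[0,0,0,0],[0,0,0,0],[0,0,0,0]],
  ],
)

```text
t: 13.92
ee_pos: [0.4579, -0.1732, 0.0964]
ee_rot: [[-0.987, 0.158, 0.015], [0.158, 0.987, -0.004], [-0.016, -0.002, -1.0]]
force: [-0.1, -0.2, -2.4]
finger_gap: 0.0346
```

Emit:
servo_tool(
  moves=[
    [[0,0,0,0.12],[0,0,0,0.12],[0,0,0,0.12],[0,0,0,0.12],[0,0,0,0.12]],
  ],
)

```text
t: 14.33
ee_pos: [0.4588, -0.1717, 0.0964]
ee_rot: [[-0.71, 0.704, 0.017], [0.704, 0.71, -0.003], [-0.014, 0.01, -1.0]]
force: [0.6, 1.6, -1.6]
finger_gap: 0.0348
```

Run:
```python
from h import *
print(observe()['wrist_torque'])
plan((.459,-.1745,.101),2.97,1)
```

```text
[-0.06311302 -0.19716221  0.1367994 ]
t 14.33 pos [ 0.4588 -0.1717  0.0964] th 2.36 q6 -1.39 F [ 0.6  1.6 -1.6] gap 0.0348
[[-2.127, -1.883, -4.554, -0.61]]
```

Emit:
servo_tool(
  moves=[
    [[0,0,0,0.12],[0,0,0,0.12],[0,0,0,0.12],[0,0,0,0.12],[0,0,0,0.12]],
  ],
)

```text
t: 14.75
ee_pos: [0.4603, -0.1709, 0.0967]
ee_rot: [[-0.164, 0.986, 0.02], [0.986, 0.164, -0.003], [-0.006, 0.019, -1.0]]
force: [1.5, 1.8, -3.2]
finger_gap: 0.0348
```

Emit:
servo_tool(
  moves=[
    [[0,0,0,0.12],[0,0,0,0.12],[0,0,0,0.12],[0,0,0,0.12],[0,0,0,0.08]],
  ],
)

```text
t: 15.17
ee_pos: [0.4622, -0.1711, 0.0967]
ee_rot: [[0.408, 0.913, 0.024], [0.913, -0.408, -0.004], [0.006, 0.024, -1.0]]
force: [-0.4, -0.3, -3.0]
finger_gap: 0.0346
```

Run:
```python
from h import *
print(observe()['wrist_torque'])
plan((.459,-.1745,.101),1.135,1)
```

```text
[-0.5647535  -0.35490379  0.11767804]
t 15.17 pos [ 0.4622 -0.1711  0.0967] th 1.151 q6 -0.18 F [-0.4 -0.3 -3. ] gap 0.0346
[[-4.432, -1.58, -4.273, 0.016]]
```

Emit:
servo_tool(
  moves=[
    [[0,0,0,0],[0,0,0,0],[0,0,0,0],[0,0,-20,0],[0,0,-20,0]],
  ],
  gripper=0.7,
)

```text
t: 15.58
ee_pos: [0.4596, -0.1696, 0.135]
ee_rot: [[0.404, 0.915, 0.017], [0.915, -0.404, 0.001], [0.008, 0.015, -1.0]]
force: [0.3, 1.0, -0.1]
finger_gap: 0.0601
```

Run:
```python
from h import *
plan((.452,-.104,.14),1.57,5)
```

```text
t 15.58 pos [ 0.4596 -0.1696  0.135 ] th 1.155 q6 -0.19 F [ 0.3  1.  -0.1] gap 0.0601
[[11.4, -6.684, -0.996, -0.083], [11.915, -5.716, -0.996, -0.083], [12.348, -4.709, -0.996, -0.083], [12.695, -3.669, -0.996, -0.083], [12.956, -2.604, -0.996, -0.083]]
```

Emit:
servo_tool(
  moves=[
    [[11,-7,-5,-0.08],[12,-6,-2,-0.08],[12,-5,0,-0.08],[13,-4,0,-0.08],[13,-3,0,-0.08]],
  ],
  gripper=0,
)

```text
t: 16.0
ee_pos: [0.4543, -0.1067, 0.1475]
ee_rot: [[-0.004, 1.0, 0.031], [1.0, 0.005, -0.006], [-0.006, 0.031, -1.0]]
force: [1.1, 0.2, -0.3]
finger_gap: 0.0
```

Emit:
servo_tool(
  moves=[
    [[0,0,0,-0.1],[0,0,0,-0.1],[0,0,0,-0.1],[0,0,0,-0.1],[0,0,0,-0.1]],
  ],
)

```text
t: 16.42
ee_pos: [0.4531, -0.1029, 0.1489]
ee_rot: [[-0.515, 0.857, 0.031], [0.857, 0.515, -0.005], [-0.02, 0.024, -1.0]]
force: [-1.0, 0.1, -0.7]
finger_gap: 0.0005
```

Run:
```python
from h import *
plan((.452,-.105,.125),2.5,5)
```

```text
t 16.42 pos [ 0.4531 -0.1029  0.1489] th 2.112 q6 -1.02 F [-1.   0.1 -0.7] gap 0.0005
[[-0.256, -0.403, 4.789, -0.078], [-0.224, -0.421, 4.789, -0.078], [-0.191, -0.437, 4.789, -0.078], [-0.157, -0.451, 4.789, -0.078], [-0.121, -0.462, 4.789, -0.078]]
```

Emit:
servo_tool(
  moves=[
    [[0,-1,4,-0.1],[0,-1,5,-0.1],[0,0,5,-0.1],[0,0,5,-0.1],[0,0,4,-0.1]],
  ],
)

```text
t: 16.83
ee_pos: [0.4536, -0.1046, 0.1274]
ee_rot: [[-0.879, 0.476, 0.036], [0.476, 0.88, -0.006], [-0.035, 0.012, -0.999]]
force: [0.1, 0.5, 0.2]
finger_gap: 0.0002
```

Emit:
servo_tool(
  moves=[
    [[0,0,3,0],[0,0,3,0],[0,0,3,0],[0,0,3,0],[0,0,2,0]],
  ],
)

```text
t: 17.25
ee_pos: [0.4548, -0.1059, 0.1136]
ee_rot: [[-0.878, 0.476, 0.038], [0.476, 0.879, -0.009], [-0.037, 0.011, -0.999]]
force: [-1.6, -1.6, 4.2]
finger_gap: 0.0002
```

Emit:
servo_tool(
  moves=[
    [[0,0,1.5,0],[0,0,1.5,0],[0,0,1,0],[0,0,1,0],[0,0,1,0]],
  ],
)

```text
t: 17.67
ee_pos: [0.455, -0.1064, 0.1105]
ee_rot: [[-0.878, 0.478, 0.039], [0.478, 0.878, -0.01], [-0.039, 0.01, -0.999]]
force: [-2.1, -0.9, 12.8]
finger_gap: 0.0
```

Emit:
servo_tool(
  moves=[
    [[0,0,1,0],[0,0,1,0],[0,0,1,0],[0,0,1,0],[0,0,1,0]],
  ],
)

```text
t: 18.08
ee_pos: [0.4549, -0.1063, 0.1105]
ee_rot: [[-0.877, 0.478, 0.042], [0.478, 0.878, -0.012], [-0.043, 0.01, -0.999]]
force: [-2.1, -0.7, 13.1]
finger_gap: 0.0001
```

Emit:
servo_tool(
  moves=[
    [[0,0,1,0],[0,0,1,0],[0,0,1,0],[0,0,1,0],[0,0,1,0]],
  ],
)

```text
t: 18.5
ee_pos: [0.4548, -0.1063, 0.1105]
ee_rot: [[-0.877, 0.479, 0.045], [0.479, 0.878, -0.014], [-0.046, 0.01, -0.999]]
force: [-2.5, -1.0, 12.6]
finger_gap: 0.0001
```

Run:
```python
from h import *
ims=[shot('top','t10_%d'%i).astype(float) for i in range(3)]
im=np.mean(ims,0).astype(np.uint8); crop(im,'c17',245,170,30,30,20)
im=shot('side','s10'); crop(im,'c18',250,182,20,30,20)
plan((.4565,-.0895,.125),2.98,1)
```

```text
t 18.7 pos [ 0.4548 -0.1063  0.1105] th 2.642 q6 -1.56 F [-3.  -0.9 14.3] gap -0.0004
[[6.542, 15.55, -14.486, -0.338]]
```

View pics/c17.png

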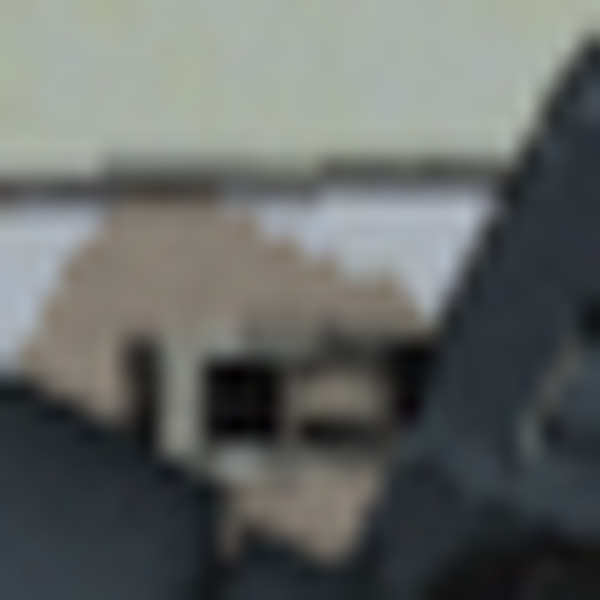

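View pics/c18.png

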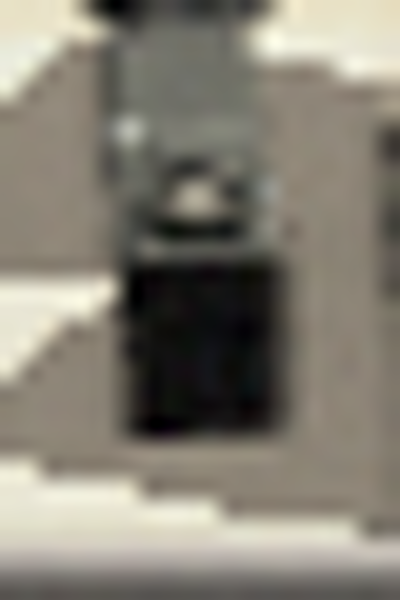

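Run:
```python
from h import *
for k in('t8_0','t8_1','t8_2','t10_0','t10_1','t10_2'):
  im=cv2.imread(f'pics/{k}.png').mean(2); print(k,im[188:193,250:268].round().astype(int).tolist())
```

```text
t8_0 [[107, 81, 26, 116, 123, 40, 27, 17, 30, 81, 77, 52, 19, 11, 69, 26, 13, 50], [58, 78, 22, 111, 123, 43, 16, 15, 48, 116, 119, 93, 30, 19, 69, 18, 29, 50], [35, 27, 25, 87, 104, 40, 20, 24, 50, 112, 106, 88, 30, 3, 62, 20, 47, 54], [42, 33, 36, 32, 58, 34, 8, 15, 15, 73, 34, 22, 20, 34, 55, 29, 55, 60], [47, 46, 36, 39, 38, 30, 26, 51, 70, 78, 63, 68, 59, 61, 55, 40, 48, 55]]
t8_1 [[110, 80, 31, 114, 124, 43, 23, 19, 34, 79, 77, 38, 16, 9, 69, 19, 20, 51], [59, 76, 24, 114, 126, 46, 12, 20, 63, 116, 118, 87, 24, 11, 68, 22, 30, 47], [36, 29, 23, 84, 105, 37, 18, 22, 64, 112, 103, 94, 29, 17, 64, 20, 46, 54], [45, 42, 38, 30, 56, 29, 7, 9, 13, 72, 38, 25, 21, 34, 52, 28, 52, 58], [45, 46, 41, 39, 36, 31, 28, 50, 68, 78, 68, 69, 54, 58, 54, 40, 42, 54]]
t8_2 [[108, 78, 24, 114, 124, 44, 23, 16, 35, 83, 74, 38, 9, 9, 71, 19, 4, 49], [60, 76, 29, 108, 122, 43, 13, 19, 78, 118, 119, 66, 17, 2, 68, 20, 27, 49], [36, 32, 25, 90, 105, 43, 18, 24, 85, 114, 103, 68, 24, 5, 61, 21, 46, 53], [42, 40, 38, 41, 56, 32, 17, 17, 15, 72, 35, 12, 26, 37, 53, 27, 53, 58], [43, 42, 37, 37, 36, 28, 2
[... 515 characters left out ...]
8, 44], [123, 72, 41, 111, 125, 39, 6, 19, 5, 72, 98, 112, 107, 89, 43, 16, 38, 52], [99, 62, 33, 113, 120, 42, 18, 23, 20, 73, 91, 90, 94, 86, 47, 13, 53, 54], [43, 36, 28, 118, 123, 40, 18, 12, 20, 63, 29, 24, 34, 49, 47, 44, 56, 55], [34, 31, 28, 95, 103, 71, 94, 93, 72, 76, 69, 64, 61, 57, 59, 63, 54, 60]]
t10_2 [[124, 58, 39, 107, 126, 44, 15, 21, 31, 57, 57, 70, 68, 61, 32, 11, 25, 52], [125, 74, 38, 109, 126, 35, 17, 14, 16, 73, 95, 112, 110, 90, 49, 10, 41, 50], [102, 64, 30, 110, 120, 38, 22, 17, 19, 72, 86, 90, 93, 89, 47, 9, 47, 54], [44, 35, 22, 119, 122, 38, 9, 19, 13, 59, 27, 31, 38, 45, 47, 47, 59, 59], [34, 36, 35, 97, 105, 72, 94, 92, 68, 76, 74, 59, 62, 58, 59, 61, 56, 59]]
```

In the top view the bubble fills columns 260–263 symmetrically, between the lines at columns 259 and 264. It is steady over three frames, so it's centred to about 1 mm. The push is steady at about 14 N, and the lock was seen open.

Run:
```python
from h import *
s=observe();print(s['force'],s['ee_pos']); print(hand_in())
s=observe();print(s['t'],s['force'],s['ee_pos'])
```

```text
[-3.02236822 -0.94751857 14.28178071] [ 0.45479104 -0.10628281  0.11051403]
the job is handed in; nothing more can be done
None
the job is handed in; nothing more can be done
```

The job is handed in, and my last checks were good: the bubble stands centred and the gripper is still pressing on the level. No verdict is reported, so I can't confirm it passed.

**What I did:**
- **Lock:** I turned the lock knob about 1.25 rad counter-clockwise. The side and top pictures show the catch swung out to the side, clear of the tray.
- **Foot knob:** Pressed down, the bubble read about +9 mm. I turned the foot knob 1.83 rad clockwise and pressed again.

**Last checks:**
- **Bubble:** it sits evenly between the two lines, to about 1 mm, in three top frames taken about 0.05 s apart.
- **Push:** about 14 N on the level, with the height steady, so the tray is seated on its foot. The fingertip height also agrees with a near-level tray, at roughly 0.003 rad.
- **Bystanders:** none was touched. I compared no positions at the end, but the mug and tape roll looked unmoved in the side crops.

**What went wrong or disagreed:**
- My first grip on the lock knob caught something about 30 mm wide below the bar, probably the knob's skirt. I raised the gripper and gripped again.
- The first press briefly peaked at 55 N before I eased off.
- The bubble was still creeping when I took the first reading, so +9 mm was slightly uncertain.

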